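# Refill the white bench board in reverse order

### The job

Four things stand in a row on the dark wooden carry board. Move them all to the white bench board in the reverse order, so that what stood leftmost ends up rightmost and so on: one to each marked bay, standing upright in the middle of it, the tape measure with its length across the row as it stood before. Set each down gently: none may be dropped or tipped over.

Things in the scene. Friction and masses are not known exactly. Their poses are not given: they have to be found in the camera images.
- paint_tin: Small round tin of wood stain, brown label, white lid: 68 mm diameter, 84 mm high, upright, about 0.33 kg. Origin: centre of its underside; z up along its axis.
- screw_jar: Round clear jar of mixed screws with a red lid: 66 mm diameter (the lid 64 mm), 93 mm high, upright, about 0.3 kg; the lid is its top 19 mm and is fixed. Origin: centre of its underside; z up along its axis.
- offcut_2: Plain block of light wood, nearly square: 62 x 63 mm (along its x and y) and 38 mm high, about 0.1 kg, standing roughly square to the board. Origin: centre of its underside; z up.
- tape_measure: Yellow and black tape measure standing upright: 68 mm high, about 0.28 kg. Body 34 mm thick along its x, from y = -29 to +39 mm along its length; low hook to y -50, lug to +50 mm. Take it across the 34 mm, near the top: its neighbours may be 25 mm taller. Origin: on the underside, in the middle of the 34 mm thickness; z up. On the board its y lies across the row (along the board's x).
- carry_board: Dark brown wooden board; where the things start. Nearer or farther than the white one. Fixed, 118 x 386 mm, top face 12 mm up; a rail along the far edge rises 15 mm more. Black flush strips mark four bays 94 mm wide. Origin: worktop level, under the middle of the row; x away from the robot, y left along the row. Bay centres: x 0, y +-47 and +-141 mm; rail face x +58, near edge x -52 mm.
- bench_board: White board with aluminium rail, empty at the start: the target. Fixed, 118 x 386 mm, top face 12 mm up; a rail along the far edge rises 15 mm more. Black flush strips mark four bays 94 mm wide. Origin: worktop level, under the middle of the row; x away from the robot, y left along the row. Bay centres: x 0, y +-47 and +-141 mm; rail face x +58, near edge x -52 mm.
- mat_red: Fixed red rubber mat, 100 x 84 x 2 mm, lying in one bay of the dark board; the stain tin stands on it at the start and hides its middle. It stays where it is and shows from which bay that thing came. Origin: centre of its underside, on the board's top face; x, y, z are parallel to the dark board's.
- mat_blue: Fixed blue rubber mat, 100 x 84 x 2 mm, lying in one bay of the dark board; the screw jar stands on it at the start and hides its middle. It stays where it is and shows from which bay that thing came. Origin: centre of its underside, on the board's top face; x, y, z are parallel to the dark board's.
- mat_grey: Fixed grey rubber mat, 100 x 84 x 2 mm, lying in one bay of the dark board; the wood block stands on it at the start and hides its middle. It stays where it is and shows from which bay that thing came. Origin: centre of its underside, on the board's top face; x, y, z are parallel to the dark board's.
- mat_green: Fixed green rubber mat, 100 x 84 x 2 mm, lying in one bay of the dark board; the tape measure stands on it at the start and hides its middle. It stays where it is and shows from which bay that thing came. Origin: centre of its underside, on the board's top face; x, y, z are parallel to the dark board's.
There are look-alikes about, which are no part of the job. Leave any yellow look-alike of the screw_jar alone.

How it is judged:
By the outcome, as a careful person would: the job done as asked, in the order asked, and still so for the second after the job is handed in, with the robot touching nothing.
It also fails if it takes over 88 s, if anything falls off the work surface, if the arm or the gripper's body presses on something with over 40 N, if the wrist force passes 120 N, or if a joint passes its speed limit or range.

### The arm

A 7-joint arm with a two-finger parallel gripper is mounted at the origin on a cart in front of the work surface, level with it; the furniture and walls round the work are solid. World frame = base frame: x ahead of the robot, y to its left, z up, the work surface at z = 0. Lengths are in m, angles in rad, forces in N, time in s.
With the tool pointing down it reaches from about 0.4 to 0.85 m from the base axis. Payload 4.5 kg.
Tool frame: the origin (TCP) lies on the centre line of the jaws, within the pads' length; the fingertips stand 17 mm ahead of it and the grasp point (between the pads) lies 2 mm behind it (r.tip_reach is the distance from the TCP to the fingertips, in m); z points along the fingers, y is the line along which they close (so a half turn about z gives the same grasp; the last joint's range is limited). The gripper opens to 88 mm and grips with 3 to 60 N. Pads are 18 mm wide; open, the fingers measure 123 mm over their backs; the gripper's body (75 mm by 187 mm) begins 45 mm behind the grasp point.
Start: joints at [-1.21, 0.689, -0.195, 1.565, 0.157, 0.902, -0.215], TCP at [0.201, 0.592, 0.256] pointing down, gripper open.
Joint ranges: [-3.01, 3.01], [-0.46, 2.08], [-1.47, 1.51], [0.13, 2.56], [-1, 4.14], [0.04, 2.09], [-2.66, 2.66]. Speed limits (rad/s): [2.57, 2.57, 3.14, 3.14, 3.14, 3.14, 3.14].

### API

Orientations are given as a unit quaternion [x, y, z, w].
In Python, from plant import r gives the robot as it stands.
- The arm moves only by the tool step_arm, never from a script. Its argument "steps" is a list of rows, each a list of 7 numbers: the shift along the tool's x, y, z in cm, then the turn, a rotation vector about the tool's x, y, z in degrees, then the gripper's target within -1 to 1 (shut at 1, half-way at 0, fully open at -1). A call has 1 to 8 rows; each row shifts and turns the commanded pose from where the row before left it, along the tool's axes as they then stand; what a row does not reach is not made up. A row lasts 1/8 s, in which the tool goes at most 62.5 mm and 10.7 degrees, less where a joint would pass 70% of its speed; a pose out of reach is approached as far as the arm can. A call with a gripper value outside its range is refused whole. The fingers move at their own pace and stop on an object; "force" is the grip in N (left out, the last holds). Time passes only in rows, so rows that do not move let the fingers close. It gives the time, the measured TCP pose, the force, the opening and the grip force at its end, in the units of the state.
- r.get_state(): the state, without advancing time (a new reading comes with each control period).
- r.snapshot(name): name is "scene" or "top" or "wrist"; returns a dict with "pixels" (420x560x3 uint8, red, green, blue), "fx", "fy", "cx", "cy" (pixels), "cam_to_world" (4x4, takes a point from camera to world coordinates). Camera axes: x right, y down, z forward; pixel columns grow to the right and rows downward; lengths in m; the calibration is good to about 2 mm. A picture is of the moment at which its call begins. There is no depth.
- r.finish_job(): hands the job in; it is judged then, once.
The state is a dict: "clock": time; "q": joint angles; "qd": joint speeds; "joint_torque": joint torques, N m; "tool_pos": TCP position; "eef_rot": TCP orientation; "contact_force": force on the tool from outside, world axes, zero at the start; "moment": the same for the moment, N m; "opening": opening from 0.0 (shut) to 1.0 (fully open); "finger_force": force on a finger pad.
Only numpy, scipy, OpenCV 4.12 (cv2) and the standard library are available. Lean on these libraries where they do the work, as an engineer would, in place of code of your own. Each camera call takes 0.05 s, during which the arm holds its last target. There are 200 camera calls.

## Working session

There is one attempt and no reset: what is moved stays moved. The work goes in short steps, Python scripts to look and compute and a tool call to move; the robot and the scene stay as the last step left them, time stands still between calls to the robot, and variables do not carry over. Pictures are saved under pics/ and viewed, at most 14 in all, crops included, and the job is handed in when it is done.

Besides the shell and the picture viewer there is one more tool, called as name([rows], argument=value, ...), one row to a line, values as JSON. step_arm: Moves the arm, as the interface text tells. Its arguments: {"type":"object","properties":{"steps":{"type":"array","items":{"type":"array","items":{"type":"number"}}},"force":{"type":"number"}},"required":["steps"]}

```bash
ls; mkdir -p pics; python3 - <<'E'
from plant import r
import cv2,pickle
for n in("scene","top"):
    s=r.snapshot(n);pickle.dump(s,open(n+".pkl","wb"))
    cv2.imwrite(f"pics/{n}0.png",s["pixels"][:,:,::-1]);print(n,s["fx"],s["cx"],s["cy"],s["cam_to_world"].round(3).tolist() if hasattr(s["cam_to_world"],"round") else s["cam_to_world"])
st=r.get_state();print({k:st[k] for k in("clock","tool_pos","eef_rot","opening")})
E
```

```text
pics
scene 442.78596874884386 280.46387948503497 217.2468771930882 [[-0.45, -0.66, 0.602, 0.061], [-0.893, 0.318, -0.319, 0.108], [0.019, -0.681, -0.732, 0.68], [0.0, 0.0, 0.0, 1.0]]
top 420.83601026054737 278.1136811630301 206.4323220850048 [[-0.001, -0.994, 0.105, 0.474], [-1.0, 0.002, 0.013, -0.157], [-0.013, -0.105, -0.994, 0.906], [0.0, 0.0, 0.0, 1.0]]
{'clock': 0.1, 'tool_pos': array([0.200508  , 0.59143282, 0.25502774]), 'eef_rot': array([ 1.62618888e-01,  9.86688652e-01, -7.72639557e-04, -5.85802251e-05]), 'opening': 1.0018276184373531}
```

View pics/top0.png

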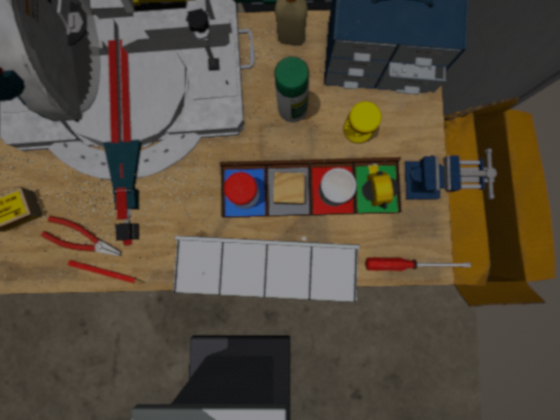

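View pics/scene0.png

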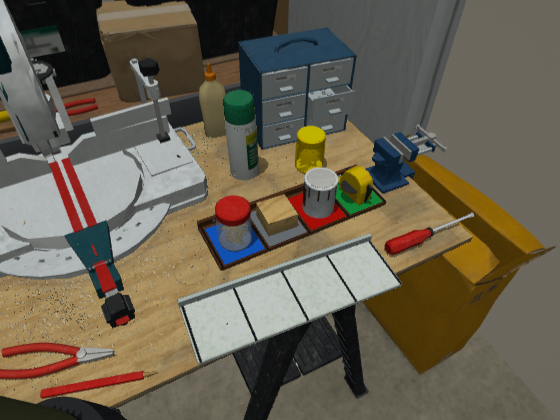

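The top view shows, left to right on the dark board: jar (242,188), block (290,188), tin (338,185) and tape (380,187). The bench board is at about (266,270). A yellow look-alike stands behind at (362,120), and there is a vise at about (422,177). Next I'll enlarge the area.

```bash
cat > h.py <<'E'
import pickle,cv2,numpy as np
def ray(s,uv,z):
    "world points at height z seen at pixels uv"
    uv=np.atleast_2d(np.float64(uv));T=np.array(s["cam_to_world"])
    d=np.c_[(uv[:,0]-s["cx"])/s["fx"],(uv[:,1]-s["cy"])/s["fy"],np.ones(len(uv))]@T[:3,:3].T
    return T[:3,3]+d*((z-T[2,3])/d[:,2])[:,None]
E
python3 - <<'E'
from h import *
s=pickle.load(open("top.pkl","rb"));p=s["pixels"][:,:,::-1]
c=cv2.resize(p[150:310,165:425],None,fx=3,fy=3,interpolation=cv2.INTER_CUBIC)
cv2.imwrite("pics/crop1.png",c)
h=cv2.cvtColor(p,cv2.COLOR_BGR2HSV)
box=np.zeros(h.shape[:2],np.uint8);box[155:220,215:403]=1
for n,lo,hi in(("blue",(105,150,60),(125,255,255)),("green",(50,120,40),(80,255,255)),("red",(0,180,60),(4,255,255))):
    m=cv2.inRange(h,lo,hi)*box
    ys,xs=np.nonzero(m);rc=cv2.minAreaRect(np.c_[xs,ys].astype(np.float32));print(n,rc,ray(s,cv2.boxPoints(rc),.014)[:,:2].round(3).tolist())
m=cv2.inRange(h,(0,0,120),(180,40,255));m[:236]=0;m[303:]=0;m[:,:170]=0;m[:,362:]=0
m=cv2.morphologyEx(m,cv2.MORPH_CLOSE,np.ones((5,5)))
k=max(cv2.findContours(m,0,2)[0],key=cv2.contourArea);rc=cv2.minAreaRect(k);print(rc,ray(s,cv2.boxPoints(rc),.012)[:,:2].round(3).tolist())
E
```

```text
blue ((244.5, 192.0), (46.0, 39.0), 90.0) [[0.65, -0.031], [0.65, -0.116], [0.55, -0.116], [0.551, -0.033]]
green ((376.4905700683594, 188.71697998046875), (46.7073974609375, 40.24431610107422), 88.09085083007812) [[0.656, -0.312], [0.658, -0.399], [0.558, -0.399], [0.555, -0.314]]
red ((288.0183410644531, 191.45925903320312), (46.7226448059082, 129.73626708984375), 87.70938873291016) [[0.646, -0.026], [0.657, -0.304], [0.556, -0.306], [0.545, -0.031]]
((265.7569274902344, 265.6188049316406), (184.27130126953125, 61.283607482910156), 3.012787342071533) [[0.39, 0.077], [0.518, 0.073], [0.497, -0.317], [0.37, -0.308]]
```

View pics/crop1.png

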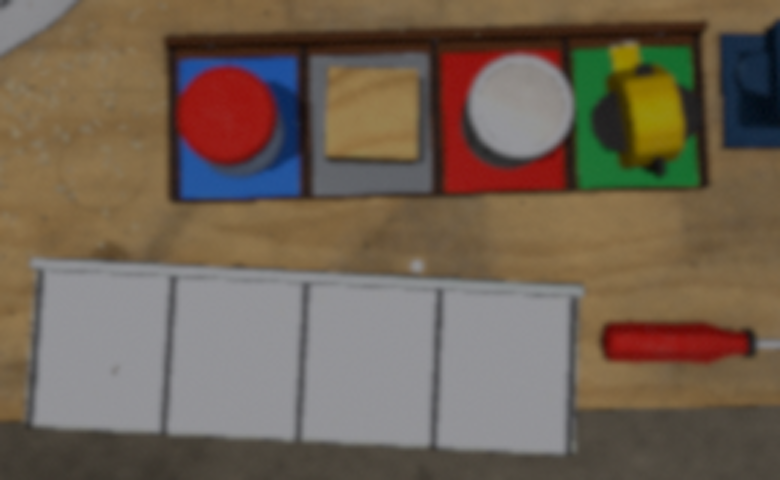

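The crop shows the lid of the jar at (227,115), the block at (374,113), the tin lid at (521,106) and the tape's top at about (655,118). I'll fit the board pose and the positions from these.

```bash
python3 - <<'E'
from h import *
from scipy.optimize import least_squares
s=pickle.load(open("top.pkl","rb"))
f=lambda a:(np.float64(a)+.5)/3-.5+[165,150]
def fit(img,loc,z):
    w=ray(s,f(img),z)[:,:2];loc=np.array(loc)
    g=lambda p:((np.c_[np.cos(p[2])*loc[:,0]-np.sin(p[2])*loc[:,1]+p[0],np.sin(p[2])*loc[:,0]+np.cos(p[2])*loc[:,1]+p[1]])-w)
    o=least_squares(lambda p:g(p).ravel(),[.5,-.1,0]);print("fit",o.x.round(4),"res mm\n",(g(o.x)*1e3).round(1).tolist());return o.x
Y=[.188,.094,0,-.094,-.188]
tops=[(40,270),(174,278),(306,285),(438,291),(576,298)];bots=[(32,427),(166,433),(299,439),(434,447),(572,452)]
b=fit(tops+bots,[(.058,y) for y in Y]+[(-.052,y) for y in Y],.012)
c=fit([(173,200),(705,186)]+[(305,196),(440,193),(574,189)],[(-.052-.0,.188),(-.052,-.188),(-.052,.094),(-.052,0),(-.052,-.094)],.012)
for p in(b,c):
    R=np.array([[np.cos(p[2]),-np.sin(p[2])],[np.sin(p[2]),np.cos(p[2])]])
    print([(R@[0,y]+p[:2]).round(4).tolist() for y in(.141,.047,-.047,-.141)])
print("jar",ray(s,f((227,115)),.107),"block",ray(s,f([(327,67),(421,69),(419,160),(325,158)]),.052),"tin",ray(s,f((521,106)),.098))
print("tape",ray(s,f([(622,78),(680,74),(686,156),(628,165)]),.080))
print("vise/edge",ray(s,f((722,36)),.03),"yellow lookalike",ray(s,(365,115),.09))
E
```

```text
fit [ 0.4311 -0.1195 -0.0475] res mm
 [[-0.3, -1.5], [1.0, -0.2], [1.5, -0.8], [1.4, -1.7], [1.9, 1.3], [-0.7, 0.8], [-1.1, 0.8], [-1.5, -0.2], [-0.5, -0.2], [-1.7, 1.6]]
fit [ 0.6046 -0.2147  0.0245] res mm
 [[0.2, -1.2], [0.1, 0.3], [-0.2, -1.3], [0.1, 0.6], [-0.2, 1.6]]
[[0.4378, 0.0213], [0.4334, -0.0726], [0.4289, -0.1665], [0.4244, -0.2604]]
[[0.6012, -0.0737], [0.6035, -0.1677], [0.6058, -0.2616], [0.6081, -0.3556]]
jar [[ 0.59454168 -0.0745194   0.107     ]] block [[ 0.6359085  -0.13722668  0.052     ]
 [ 0.6343119  -0.20166608  0.052     ]
 [ 0.57154559 -0.19983924  0.052     ]
 [ 0.57305822 -0.13588814  0.052     ]] tin [[ 0.60125594 -0.26362602  0.098     ]]
tape [[ 0.62260987 -0.33292913  0.08      ]
 [ 0.62517059 -0.37121216  0.08      ]
 [ 0.57061023 -0.37355797  0.08      ]
 [ 0.56475096 -0.335459    0.08      ]]
vise/edge [[ 0.66128239 -0.41435588  0.03      ]] yellow lookalike [[ 0.74318781 -0.31986568  0.09      ]]
```

```bash
cat >> h.py <<'E'
from math import ceil,atan2,cos,sin,degrees as deg,radians as rad
def now():
    from plant import r
    from scipy.spatial.transform import Rotation as Ro
    s=r.get_state();M=Ro.from_quat(s["eef_rot"]).as_matrix()
    a=deg(atan2(M[1,1],M[0,1]));p=np.array(s["tool_pos"])
    print("t%.2f p"%s["clock"],p.round(4),"ang %.1f"%a,"tilt %.2f"%deg(np.arccos(-M[2,2])),"open %.3f F"%s["opening"],np.round(s["contact_force"],1),"q7 %.2f"%s["q"][6],"grip",np.round(s["finger_force"],1))
    return p,a
def plan(*wps,p=None,a=None,v=5.):
    "wps: (x,y,z,angle of tool y from world x in deg); rows in tool cm/deg, <=v cm and <=9 deg a row"
    if p is None:p,a=now()
    for x,y,z,b in wps:
        d=(np.array([x,y,z])-p)*100;t=b-a
        n=max(1,ceil(np.linalg.norm(d)/v),ceil(abs(t)/10));print("->",(x,y,z,b))
        rows=[]
        for i in range(n):
            yy=rad(a+t*i/n);w=d/n
            # tool down: z=-Z, y at yy, x = y cross z
            X=np.array([-sin(yy),cos(yy),0]);rows.append([round(float(w@X),2),round(float(w@[cos(yy),sin(yy),0]),2),round(float(-w[2]),2),0,0,round(-t/n,2)])
        print(rows);p,a=np.array([x,y,z]),b
E
python3 -c "
from h import *
plan((.36,.25,.27,40),(.5,-.16,.28,1.4))"
```

```text
t0.10 p [0.2005 0.5914 0.255 ] ang 71.3 tilt 0.09 open 1.002 F [-0.9  0.2  0.2] q7 -0.22 grip 0.0
-> (0.36, 0.25, 0.27, 40)
[[-3.26, -3.4, -0.19, 0, 0, 3.91], [-3.48, -3.17, -0.19, 0, 0, 3.91], [-3.69, -2.93, -0.19, 0, 0, 3.91], [-3.88, -2.67, -0.19, 0, 0, 3.91], [-4.05, -2.4, -0.19, 0, 0, 3.91], [-4.21, -2.12, -0.19, 0, 0, 3.91], [-4.34, -1.82, -0.19, 0, 0, 3.91], [-4.46, -1.52, -0.19, 0, 0, 3.91]]
-> (0.5, -0.16, 0.28, 1.4)
[[-4.49, -1.74, -0.11, 0, 0, 4.29], [-4.61, -1.4, -0.11, 0, 0, 4.29], [-4.7, -1.05, -0.11, 0, 0, 4.29], [-4.76, -0.69, -0.11, 0, 0, 4.29], [-4.8, -0.34, -0.11, 0, 0, 4.29], [-4.81, 0.03, -0.11, 0, 0, 4.29], [-4.8, 0.38, -0.11, 0, 0, 4.29], [-4.76, 0.74, -0.11, 0, 0, 4.29], [-4.69, 1.1, -0.11, 0, 0, 4.29]]
```

step_arm([
  [-3.3, -3.4, -0.2, 0, 0, 3.9, -1],
  [-3.5, -3.2, -0.2, 0, 0, 3.9, -1],
  [-3.7, -2.9, -0.2, 0, 0, 3.9, -1],
  [-3.9, -2.7, -0.2, 0, 0, 3.9, -1],
  [-4.0, -2.4, -0.2, 0, 0, 3.9, -1],
  [-4.2, -2.1, -0.2, 0, 0, 3.9, -1],
  [-4.3, -1.8, -0.2, 0, 0, 3.9, -1],
  [-4.5, -1.5, -0.2, 0, 0, 3.9, -1],
])

```text
clock: 1.1
tool_pos: [0.3612, 0.2494, 0.2717]
eef_rot: [0.423, 0.906, -0.0, -0.0]
contact_force: [1.4, -0.5, 0.4]
opening: 1.002
finger_force: 0.0
```

step_arm([
  [-4.5, -1.7, -0.1, 0, 0, 4.8, -1],
  [-4.6, -1.4, -0.1, 0, 0, 4.8, -1],
  [-4.7, -1.0, -0.1, 0, 0, 4.8, -1],
  [-4.8, -0.7, -0.1, 0, 0, 4.8, -1],
  [-4.8, -0.3, -0.1, 0, 0, 4.8, -1],
  [-4.8, 0, -0.1, 0, 0, 4.8, -1],
  [-4.8, 0.4, -0.1, 0, 0, 4.8, -1],
  [-4.8, 0.7, -0.1, 0, 0, 5, -1],
])

```text
clock: 2.1
tool_pos: [0.4751, -0.1187, 0.2796]
eef_rot: [0.699, 0.715, 0.0, -0.0]
contact_force: [0.9, 0.3, -0.8]
opening: 0.997
finger_force: 0.0
```

```bash
python3 - <<'E'
from h import *
from plant import r
p,a=now();s=r.snapshot("wrist");pickle.dump(s,open("w1.pkl","wb"));cv2.imwrite("pics/w1.png",s["pixels"][:,:,::-1])
print(np.round(s["cam_to_world"],3).tolist(),s["fx"])
E
```

```text
t2.10 p [ 0.4751 -0.1187  0.2796] ang 1.3 tilt 0.03 open 0.997 F [ 0.9  0.3 -0.8] q7 0.25 grip 0.0
[[1.0, 0.023, 0.008, 0.475], [0.024, -0.953, -0.302, -0.039], [0.001, 0.302, -0.953, 0.408], [0.0, 0.0, 0.0, 1.0]] 294.62921573104813
```

View pics/w1.png

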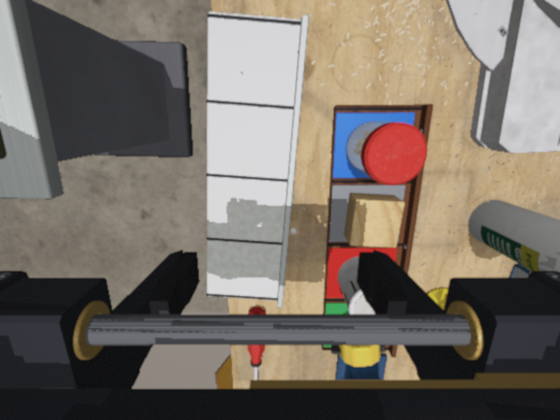

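The wrist view shows the bench bays on the left (strips at rows about 16, 104, 178, 241, 297), the jar lid at (393,153) and the block's top corners near (362,194)-(405,247). I'll check these against the first fit.

```bash
python3 - <<'E'
from h import *
s=pickle.load(open("w1.pkl","rb"))
b=[.4311,-.1195,-.0475]
def loc(w,b):
    d=w[:,:2]-b[:2];c,s_=cos(b[2]),sin(b[2]);return (np.c_[c*d[:,0]+s_*d[:,1],-s_*d[:,0]+c*d[:,1]]*1e3).round(1).tolist()
print(loc(ray(s,[(208,15),(301,20),(208,101),(294,107),(207,175),(287,181),(207,239),(281,243)],.012),b))
g=s["pixels"];h=cv2.cvtColor(g,cv2.COLOR_RGB2HSV);m=cv2.inRange(h,(0,150,100),(5,255,255))|cv2.inRange(h,(172,150,100),(180,255,255));m[195:]=0;m[:,:355]=0
k=max(cv2.findContours(m,0,2)[0],key=cv2.contourArea);e=cv2.fitEllipse(k);print("lid",e);print(ray(s,e[0],.107),ray(s,e[0],.1))
c=[.6046,-.2147,.0245];print("block",ray(s,[(362,194),(405,196),(402,247),(360,245)],.052))
print(loc(ray(s,[(334,106),(333,181),(330,246)],.012),c))
plan((.5945,-.0745,.25,1.4),(.5945,-.0745,.085,1.4))
E
```

```text
[[-49.0, 190.0], [59.4, 192.8], [-48.9, 95.9], [59.7, 96.6], [-50.3, 1.5], [58.6, 1.0], [-50.3, -92.7], [57.4, -91.3]]
lid ((394.8950500488281, 153.42556762695312), (59.42356872558594, 66.3105239868164), 47.63095474243164)
[[ 0.59398387 -0.07074026  0.107     ]] [[ 0.59675843 -0.07147299  0.1       ]]
block [[ 0.58205342 -0.12719384  0.052     ]
 [ 0.63596195 -0.1284698   0.052     ]
 [ 0.64275234 -0.19773363  0.052     ]
 [ 0.58707059 -0.1961896   0.052     ]]
[[-53.9, 192.7], [-49.8, 96.2], [-48.7, -0.6]]
t2.15 p [ 0.4764 -0.1266  0.28  ] ang 0.7 tilt 0.37 open 1.000 F [ 2.1 -5.6  1. ] q7 0.25 grip 0.0
-> (0.5945, -0.0745, 0.25, 1.4)
[[1.69, 3.96, 1.0, 0, 0, -0.25], [1.67, 3.96, 1.0, 0, 0, -0.25], [1.66, 3.97, 1.0, 0, 0, -0.25]]
-> (0.5945, -0.0745, 0.085, 1.4)
[[0.0, 0.0, 4.12, 0, 0, -0.0], [0.0, 0.0, 4.12, 0, 0, -0.0], [0.0, 0.0, 4.12, 0, 0, -0.0], [0.0, 0.0, 4.12, 0, 0, -0.0]]
```

step_arm([
  [1.7, 4, 1, 0, 0, -0.2, -1],
  [1.7, 4, 1, 0, 0, -0.2, -1],
  [1.7, 4, 1, 0, 0, -0.3, -1],
  [0, 0, 4, 0, 0, 0, -1],
  [0, 0, 4, 0, 0, 0, -1],
  [0, 0, 3, 0, 0, 0, -1],
  [0, 0, 0, 0, 0, 0, -1],
  [0, 0, 0, 0, 0, 0, -1],
])

```text
clock: 3.15
tool_pos: [0.594, -0.0629, 0.1406]
eef_rot: [0.694, 0.72, 0.0, 0.001]
contact_force: [0.1, 0.4, -0.5]
opening: 1.001
finger_force: 0.0
```

```bash
python3 -c "
from h import *
plan((.5945,-.074,.068,1.4))"
```

```text
t3.15 p [ 0.594  -0.0629  0.1406] ang 2.2 tilt 0.08 open 1.001 F [ 0.1  0.4 -0.5] q7 0.15 grip 0.0
-> (0.5945, -0.074, 0.068, 1.4)
[[-0.56, 0.0, 3.63, 0, 0, 0.39], [-0.56, 0.01, 3.63, 0, 0, 0.39]]
```

step_arm([
  [-1.1, 0, 0.3, 0, 0, 0.8, -1],
  [0, 0, 2, 0, 0, 0, -1],
  [0, 0, 2.5, 0, 0, 0, -1],
  [0, 0, 2.4, 0, 0, 0, -1],
  [0, 0, 0, 0, 0, 0, -1],
  [0, 0, 0, 0, 0, 0, 0.5],
  [0, 0, 0, 0, 0, 0, 0.5],
  [0, 0, 0, 0, 0, 0, 0.5],
], force=20)

```text
clock: 4.15
tool_pos: [0.5944, -0.074, 0.0688]
eef_rot: [0.699, 0.715, 0.001, 0.001]
contact_force: [-0.5, -0.1, 5.1]
opening: 0.735
finger_force: 20.0
```

```bash
python3 -c "
from h import *
p,a=now()
plan((.5945,-.074,.2,1.4),(.4244,-.2604,.2,-2.7),(.4244,-.2604,.09,-2.7),p=p,a=a)"
```

```text
t4.15 p [ 0.5944 -0.074   0.0688] ang 1.4 tilt 0.10 open 0.735 F [-0.5 -0.1  5.1] q7 0.17 grip 20.0
-> (0.5945, -0.074, 0.2, 1.4)
[[0.0, 0.0, -4.37, 0, 0, -0.01], [0.0, 0.0, -4.37, 0, 0, -0.01], [0.0, 0.0, -4.37, 0, 0, -0.01]]
-> (0.4244, -0.2604, 0.2, -2.7)
[[-3.04, -2.91, -0.0, 0, 0, 0.68], [-3.07, -2.87, -0.0, 0, 0, 0.68], [-3.11, -2.84, -0.0, 0, 0, 0.68], [-3.14, -2.8, -0.0, 0, 0, 0.68], [-3.17, -2.76, -0.0, 0, 0, 0.68], [-3.2, -2.72, -0.0, 0, 0, 0.68]]
-> (0.4244, -0.2604, 0.09, -2.7)
[[0.0, 0.0, 3.67, 0, 0, -0.0], [0.0, 0.0, 3.67, 0, 0, -0.0], [0.0, 0.0, 3.67, 0, 0, -0.0]]
```

step_arm([
  [0, 0, -2, 0, 0, 0, 0.5],
  [0, 0, -4, 0, 0, 0, 0.5],
  [0, 0, -4, 0, 0, 0, 0.5],
  [-1.5, -1.5, -3, 0, 0, 0.5, 0.5],
  [-3, -3, 0, 0, 0, 0.6, 0.5],
  [-3.1, -3, 0, 0, 0, 0.6, 0.5],
  [-3.1, -3, 0, 0, 0, 0.6, 0.5],
  [-3.1, -2.8, 0, 0, 0, 0.6, 0.5],
])

```text
clock: 5.15
tool_pos: [0.4598, -0.213, 0.1987]
eef_rot: [0.717, 0.698, 0.0, 0.0]
contact_force: [0.8, -0.4, -2.6]
opening: 0.738
finger_force: 20.0
```

step_arm([
  [-3, -2.3, 0, 0, 0, 0.6, 0.5],
  [-1.9, -1.3, 0, 0, 0, 0.6, 0.5],
  [0, 0, 2, 0, 0, 0, 0.5],
  [0, 0, 3, 0, 0, 0, 0.5],
  [0, 0, 3, 0, 0, 0, 0.5],
  [0, 0, 2, 0, 0, 0, 0.5],
  [0, 0, 0, 0, 0, 0, 0.5],
  [0, 0, 0, 0, 0, 0, 0.5],
])

```text
clock: 6.15
tool_pos: [0.4241, -0.2603, 0.0988]
eef_rot: [0.724, 0.69, 0.0, 0.001]
contact_force: [0.2, -0.7, -3.1]
opening: 0.738
finger_force: 20.0
```

```bash
python3 -c "
from h import *
plan((.4244,-.2604,.0673,-2.7))"
```

```text
t6.15 p [ 0.4241 -0.2603  0.0988] ang -2.7 tilt 0.08 open 0.738 F [ 0.2 -0.7 -3.1] q7 0.47 grip 20.0
-> (0.4244, -0.2604, 0.0673, -2.7)
[[-0.01, 0.03, 3.15, 0, 0, -0.03]]
```

step_arm([
  [0, 0, 1.5, 0, 0, 0, 0.5],
  [0, 0, 1, 0, 0, 0, 0.5],
  [0, 0, 0.4, 0, 0, 0, 0.5],
  [0, 0, 0.3, 0, 0, 0, 0.5],
  [0, 0, 0, 0, 0, 0, 0.5],
  [0, 0, 0, 0, 0, 0, -0.6],
  [0, 0, 0, 0, 0, 0, -0.8],
  [0, 0, 0, 0, 0, 0, -1],
])

```text
clock: 7.15
tool_pos: [0.4238, -0.2601, 0.0657]
eef_rot: [0.724, 0.69, 0.0, 0.0]
contact_force: [-0.6, 0.2, 0.5]
opening: 0.989
finger_force: 0.0
```

```bash
python3 -c "
from h import *
p,a=now()
plan((*p[:2],.19,a),(.6035,-.168,.19,1.4),(.6035,-.168,.1,1.4),p=p,a=a)"
```

```text
t7.15 p [ 0.4238 -0.2601  0.0657] ang -2.7 tilt 0.02 open 0.989 F [-0.6  0.2  0.5] q7 0.47 grip 0.0
-> (np.float64(0.4238129582337621), np.float64(-0.2601433604278198), 0.19, -2.7249357275576216)
[[0.0, 0.0, -4.14, 0, 0, -0.0], [0.0, 0.0, -4.14, 0, 0, -0.0], [0.0, 0.0, -4.14, 0, 0, -0.0]]
-> (0.6035, -0.168, 0.19, 1.4)
[[2.01, 3.5, -0.0, 0, 0, -0.82], [1.96, 3.53, -0.0, 0, 0, -0.82], [1.91, 3.56, -0.0, 0, 0, -0.82], [1.86, 3.59, -0.0, 0, 0, -0.82], [1.81, 3.61, -0.0, 0, 0, -0.82]]
-> (0.6035, -0.168, 0.1, 1.4)
[[0.0, 0.0, 4.5, 0, 0, -0.0], [0.0, 0.0, 4.5, 0, 0, -0.0]]
```

step_arm([
  [0, 0, -4, 0, 0, 0, -1],
  [0, 0, -4, 0, 0, 0, -1],
  [0, 0, -4.4, 0, 0, 0, -0.7],
  [2, 3.5, 0, 0, 0, -0.8, -0.7],
  [2, 3.5, 0, 0, 0, -0.8, -0.7],
  [1.9, 3.6, 0, 0, 0, -0.8, -0.7],
  [1.9, 3.6, 0, 0, 0, -0.8, -0.7],
  [1.7, 3.6, 0, 0, 0, -0.9, -0.7],
])

```text
clock: 8.15
tool_pos: [0.6044, -0.1676, 0.1895]
eef_rot: [0.698, 0.716, -0.0, -0.0]
contact_force: [-0.2, -1.1, -0.6]
opening: 0.849
finger_force: 0.0
```

step_arm([
  [0, 0, 4, 0, 0, 0, -0.7],
  [0, 0, 4, 0, 0, 0, -0.7],
  [0, 0, 2, 0, 0, 0, -0.7],
  [0, 0, 0, 0, 0, 0, -0.7],
  [0, 0, 0, 0, 0, 0, -0.7],
])

```text
clock: 8.78
tool_pos: [0.6045, -0.169, 0.091]
eef_rot: [0.699, 0.715, 0.001, 0.001]
contact_force: [-0.8, 0.4, -0.7]
opening: 0.851
finger_force: 0.0
```

```bash
python3 - <<'E'
from h import *
from plant import r
s=r.snapshot("wrist");cv2.imwrite("pics/w2.png",s["pixels"][:,:,::-1])
plan((.6037,-.1685,.036,1.4))
E
```

```text
t8.82 p [ 0.6046 -0.1689  0.0913] ang 1.4 tilt 0.16 open 0.850 F [-0.5  0.9  0.2] q7 0.29 grip 0.0
-> (0.6037, -0.1685, 0.036, 1.4)
[[0.02, -0.04, 2.76, 0, 0, -0.02], [0.02, -0.04, 2.76, 0, 0, -0.02]]
```

View pics/w2.png

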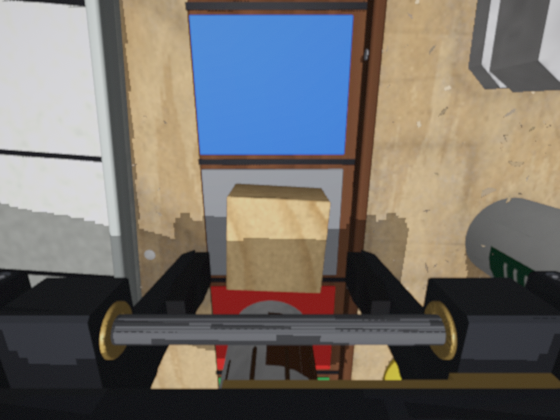

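The wrist view shows the block (columns 227–330) centred between the open fingers. I'll descend and grip.

step_arm([
  [0, -0.1, 2, 0, 0, 0, -0.7],
  [0, 0, 2, 0, 0, 0, -0.7],
  [0, 0, 1.5, 0, 0, 0, -0.7],
  [0, 0, 0, 0, 0, 0, -0.7],
  [0, 0, 0, 0, 0, 0, 0.5],
  [0, 0, 0, 0, 0, 0, 0.5],
  [0, 0, 0, 0, 0, 0, 0.5],
  [0, 0, 0, 0, 0, 0, 0.5],
], force=15)

```text
clock: 9.82
tool_pos: [0.6025, -0.1685, 0.0348]
eef_rot: [0.699, 0.716, 0.0, 0.0]
contact_force: [-0.5, -0.2, 0.0]
opening: 0.71
finger_force: 14.8
```

```bash
python3 -c "
from h import *
p,a=now()
plan((*p[:2],.16,a),(.4289,-.1665,.16,-2.7),(.4289,-.1665,.06,-2.7),p=p,a=a)"
```

```text
t9.82 p [ 0.6025 -0.1685  0.0348] ang 1.4 tilt 0.01 open 0.710 F [-0.5 -0.2  0. ] q7 0.30 grip 14.8
-> (np.float64(0.6025203647318946), np.float64(-0.16854208787251063), 0.16, 1.3755345962527536)
[[0.0, 0.0, -4.17, 0, 0, -0.0], [0.0, 0.0, -4.17, 0, 0, -0.0], [0.0, 0.0, -4.17, 0, 0, -0.0]]
-> (0.4289, -0.1665, 0.16, -2.7)
[[0.16, -4.34, -0.0, 0, 0, 1.02], [0.08, -4.34, -0.0, 0, 0, 1.02], [0.0, -4.34, -0.0, 0, 0, 1.02], [-0.08, -4.34, -0.0, 0, 0, 1.02]]
-> (0.4289, -0.1665, 0.06, -2.7)
[[0.0, 0.0, 5.0, 0, 0, -0.0], [0.0, 0.0, 5.0, 0, 0, -0.0]]
```

step_arm([
  [0, 0, -2.5, 0, 0, 0, 0.5],
  [0, 0, -5, 0, 0, 0, 0.5],
  [0, 0, -5, 0, 0, 0, 0.5],
  [0.1, -2.3, 0, 0, 0, 0.8, 0.5],
  [0.1, -4, 0, 0, 0, 0.8, 0.5],
  [0, -4, 0, 0, 0, 0.8, 0.5],
  [0, -4, 0, 0, 0, 0.8, 0.5],
  [0, -3, 0, 0, 0, 0.9, 0.5],
])

```text
clock: 10.82
tool_pos: [0.4276, -0.1657, 0.16]
eef_rot: [0.724, 0.69, -0.0, -0.0]
contact_force: [0.2, 0.9, -1.1]
opening: 0.711
finger_force: 14.8
```

step_arm([
  [0, 0, 3, 0, 0, 0, 0.5],
  [0, 0, 4, 0, 0, 0, 0.5],
  [0, 0, 3, 0, 0, 0, 0.5],
  [0, 0, 0, 0, 0, 0, 0.5],
  [0, 0, 0, 0, 0, 0, 0.5],
])

```text
clock: 11.45
tool_pos: [0.4299, -0.1659, 0.0605]
eef_rot: [0.724, 0.69, 0.0, 0.0]
contact_force: [0.5, -0.4, -0.9]
opening: 0.708
finger_force: 14.8
```

```bash
python3 -c "
from h import *
plan((.4289,-.1665,.0335,-2.7))"
```

```text
t11.45 p [ 0.4299 -0.1659  0.0605] ang -2.7 tilt 0.05 open 0.708 F [ 0.5 -0.4 -0.9] q7 0.32 grip 14.8
-> (0.4289, -0.1665, 0.0335, -2.7)
[[-0.07, -0.09, 2.7, 0, 0, -0.03]]
```

step_arm([
  [-0.1, -0.1, 1.5, 0, 0, 0, 0.5],
  [0, 0, 0.8, 0, 0, 0, 0.5],
  [0, 0, 0.4, 0, 0, 0, 0.5],
  [0, 0, 0, 0, 0, 0, 0.5],
  [0, 0, 0, 0, 0, 0, 0.5],
  [0, 0, 0, 0, 0, 0, -0.55],
  [0, 0, 0, 0, 0, 0, -0.62],
  [0, 0, 0, 0, 0, 0, -0.62],
])

```text
clock: 12.45
tool_pos: [0.4309, -0.1676, 0.0348]
eef_rot: [0.724, 0.69, -0.001, -0.002]
contact_force: [0.8, -0.3, 0.7]
opening: 0.809
finger_force: 0.0
```

```bash
python3 -c "
from h import *
p,a=now()
plan((*p[:2],.2,a),(.602,-.263,.2,1.4),(.602,-.263,.13,1.4),p=p,a=a)"
```

```text
t12.45 p [ 0.4309 -0.1676  0.0348] ang -2.7 tilt 0.26 open 0.809 F [ 0.8 -0.3  0.7] q7 0.34 grip 0.0
-> (np.float64(0.4309210719279936), np.float64(-0.16756971580999605), 0.2, -2.722279650793977)
[[0.0, 0.0, -4.13, 0, 0, -0.0], [0.0, 0.0, -4.13, 0, 0, -0.0], [0.0, 0.0, -4.13, 0, 0, -0.0], [0.0, 0.0, -4.13, 0, 0, -0.0]]
-> (0.602, -0.263, 0.2, 1.4)
[[-2.18, 4.39, -0.0, 0, 0, -1.03], [-2.26, 4.35, -0.0, 0, 0, -1.03], [-2.34, 4.3, -0.0, 0, 0, -1.03], [-2.41, 4.26, -0.0, 0, 0, -1.03]]
-> (0.602, -0.263, 0.13, 1.4)
[[0.0, 0.0, 3.5, 0, 0, -0.0], [0.0, 0.0, 3.5, 0, 0, -0.0]]
```

step_arm([
  [0, 0, -3, 0, 0, 0, -0.62],
  [0, 0, -5, 0, 0, 0, -0.7],
  [0, 0, -5, 0, 0, 0, -1],
  [0, 0, -3.5, 0, 0, 0, -1],
  [-2.2, 4.4, 0, 0, 0, -1, -1],
  [-2.3, 4.3, 0, 0, 0, -1, -1],
  [-2.3, 4.3, 0, 0, 0, -1, -1],
  [-2.4, 4.2, 0, 0, 0, -1.1, -1],
])

```text
clock: 13.45
tool_pos: [0.6026, -0.2641, 0.1987]
eef_rot: [0.698, 0.716, -0.001, -0.002]
contact_force: [0.9, -0.1, -0.6]
opening: 1.0
finger_force: 0.0
```

step_arm([
  [0, 0, 4, 0, 0, 0, -1],
  [0, 0, 2, 0, 0, 0, -1],
  [0, 0, 0, 0, 0, 0, -1],
  [0, 0, 0, 0, 0, 0, -1],
])

```text
clock: 13.95
tool_pos: [0.6017, -0.2636, 0.1396]
eef_rot: [0.699, 0.716, -0.001, -0.002]
contact_force: [-0.3, 0.7, -0.4]
opening: 1.002
finger_force: 0.0
```

```bash
python3 - <<'E'
from h import *
from plant import r
s=r.snapshot("wrist");pickle.dump(s,open("w3.pkl","wb"));cv2.imwrite("pics/w3.png",s["pixels"][:,:,::-1])
plan((.602,-.2632,.062,1.4))
E
```

```text
t14.00 p [ 0.602  -0.2637  0.14  ] ang 1.4 tilt 0.15 open 0.998 F [ 0.1 -1.2  0.2] q7 0.43 grip 0.0
-> (0.602, -0.2632, 0.062, 1.4)
[[0.03, -0.0, 3.9, 0, 0, -0.01], [0.03, -0.0, 3.9, 0, 0, -0.01]]
```

View pics/w3.png

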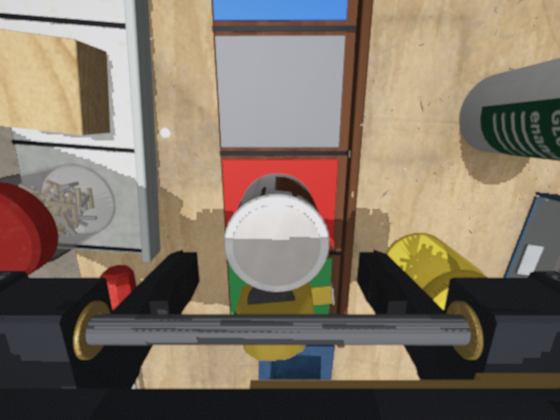

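The tin lid (277,243) is centred between the fingers. The block and jar are standing in their bench bays at the left.

step_arm([
  [0, 0, 3, 0, 0, 0, -1],
  [0, 0, 3, 0, 0, 0, -1],
  [0, 0, 1.8, 0, 0, 0, -1],
  [0, 0, 0, 0, 0, 0, -1],
  [0, 0, 0, 0, 0, 0, 0.5],
  [0, 0, 0, 0, 0, 0, 0.5],
  [0, 0, 0, 0, 0, 0, 0.5],
  [0, 0, 0, 0, 0, 0, 0.5],
], force=20)

```text
clock: 15.0
tool_pos: [0.6014, -0.2637, 0.0619]
eef_rot: [0.699, 0.716, -0.001, -0.002]
contact_force: [-1.6, 0.6, 6.5]
opening: 0.765
finger_force: 20.0
```

```bash
python3 -c "
from h import *
p,a=now()
plan((*p[:2],.18,a),(.4334,-.0726,.18,-2.7),(.4334,-.0726,.09,-2.7),p=p,a=a)"
```

```text
t15.00 p [ 0.6014 -0.2637  0.0619] ang 1.4 tilt 0.19 open 0.765 F [-1.6  0.6  6.5] q7 0.43 grip 20.0
-> (np.float64(0.6014319584918296), np.float64(-0.26365685311221754), 0.18, 1.3707971658818539)
[[0.0, 0.0, -3.94, 0, 0, -0.0], [0.0, 0.0, -3.94, 0, 0, -0.0], [0.0, 0.0, -3.94, 0, 0, -0.0]]
-> (0.4334, -0.0726, 0.18, -2.7)
[[3.25, -2.72, -0.0, 0, 0, 0.68], [3.22, -2.76, -0.0, 0, 0, 0.68], [3.18, -2.8, -0.0, 0, 0, 0.68], [3.15, -2.84, -0.0, 0, 0, 0.68], [3.12, -2.87, -0.0, 0, 0, 0.68], [3.08, -2.91, -0.0, 0, 0, 0.68]]
-> (0.4334, -0.0726, 0.09, -2.7)
[[0.0, 0.0, 4.5, 0, 0, -0.0], [0.0, 0.0, 4.5, 0, 0, -0.0]]
```

step_arm([
  [0, 0, -2, 0, 0, 0, 0.5],
  [0, 0, -4, 0, 0, 0, 0.5],
  [0, 0, -4, 0, 0, 0, 0.5],
  [1.6, -1.4, -1.8, 0, 0, 0.5, 0.5],
  [3.2, -2.7, 0, 0, 0, 0.5, 0.5],
  [3.2, -2.8, 0, 0, 0, 0.6, 0.5],
  [3.2, -2.8, 0, 0, 0, 0.6, 0.5],
  [3.2, -2.8, 0, 0, 0, 0.6, 0.5],
])

```text
clock: 16.0
tool_pos: [0.4754, -0.1189, 0.1805]
eef_rot: [0.716, 0.698, -0.0, -0.002]
contact_force: [1.1, 0.6, -2.0]
opening: 0.763
finger_force: 20.0
```

step_arm([
  [3, -2.8, 0, 0, 0, 0.6, 0.5],
  [1.6, -1.6, 0, 0, 0, 0.7, 0.5],
  [0, 0, 3, 0, 0, 0, 0.5],
  [0, 0, 4, 0, 0, 0, 0.5],
  [0, 0, 2, 0, 0, 0, 0.5],
  [0, 0, 0, 0, 0, 0, 0.5],
  [0, 0, 0, 0, 0, 0, 0.5],
])

```text
clock: 16.88
tool_pos: [0.4337, -0.0726, 0.0908]
eef_rot: [0.724, 0.69, -0.0, -0.002]
contact_force: [0.9, 0.1, -3.1]
opening: 0.766
finger_force: 20.0
```

```bash
python3 -c "
from h import *
plan((.4334,-.0726,.0600,-2.7))"
```

```text
t16.88 p [ 0.4337 -0.0726  0.0908] ang -2.7 tilt 0.18 open 0.766 F [ 0.9  0.1 -3.1] q7 0.18 grip 20.0
-> (0.4334, -0.0726, 0.06, -2.7)
[[0.0, -0.03, 3.08, 0, 0, -0.03]]
```

step_arm([
  [0, 0, 1.5, 0, 0, 0, 0.5],
  [0, 0, 1, 0, 0, 0, 0.5],
  [0, 0, 0.4, 0, 0, 0, 0.5],
  [0, 0, 0.2, 0, 0, 0, 0.5],
  [0, 0, 0, 0, 0, 0, 0.5],
  [0, 0, 0, 0, 0, 0, 0.5],
])

```text
clock: 17.62
tool_pos: [0.4343, -0.0727, 0.0602]
eef_rot: [0.724, 0.69, -0.002, -0.003]
contact_force: [0.9, -0.0, -2.7]
opening: 0.764
finger_force: 20.0
```

step_arm([
  [0, 0, 0.1, 0, 0, 0, 0.5],
  [0, 0, 0, 0, 0, 0, -0.6],
  [0, 0, 0, 0, 0, 0, -0.8],
  [0, 0, 0, 0, 0, 0, -1],
  [0, 0, -3, 0, 0, 0, -1],
  [0, 0, -5, 0, 0, 0, -1],
  [0, 0, -5, 0, 0, 0, -1],
  [0, 0, -3, 0, 0, 0, -0.4],
])

```text
clock: 18.62
tool_pos: [0.436, -0.0732, 0.2214]
eef_rot: [0.724, 0.69, -0.001, -0.003]
contact_force: [0.9, 0.1, -0.3]
opening: 0.912
finger_force: 0.0
```

```bash
python3 -c "
from h import *
plan((.58,-.345,.23,91.4))"
```

```text
t18.62 p [ 0.436  -0.0732  0.2214] ang -2.7 tilt 0.31 open 0.912 F [ 0.9  0.1 -0.3] q7 0.19 grip 0.0
-> (0.58, -0.345, 0.23, 91.4)
[[-2.65, 1.57, -0.09, 0, 0, -9.41], [-2.87, 1.11, -0.09, 0, 0, -9.41], [-3.01, 0.63, -0.09, 0, 0, -9.41], [-3.07, 0.13, -0.09, 0, 0, -9.41], [-3.05, -0.38, -0.09, 0, 0, -9.41], [-2.95, -0.87, -0.09, 0, 0, -9.41], [-2.77, -1.34, -0.09, 0, 0, -9.41], [-2.51, -1.78, -0.09, 0, 0, -9.41], [-2.19, -2.16, -0.09, 0, 0, -9.41], [-1.8, -2.49, -0.09, 0, 0, -9.41]]
```

step_arm([
  [-2.6, 1.6, -0.1, 0, 0, -9.4, -0.4],
  [-2.9, 1.1, -0.1, 0, 0, -9.4, -0.4],
  [-3.0, 0.6, -0.1, 0, 0, -9.4, -0.4],
  [-3.1, 0.1, -0.1, 0, 0, -9.4, -0.4],
  [-3.0, -0.4, -0.1, 0, 0, -9.4, -0.4],
  [-3.0, -0.9, -0.1, 0, 0, -9.4, -0.4],
  [-2.8, -1.3, -0.1, 0, 0, -9.4, -0.4],
  [-2.5, -1.8, -0.1, 0, 0, -9.4, -0.4],
])

```text
clock: 19.62
tool_pos: [0.5505, -0.292, 0.2256]
eef_rot: [0.15, 0.989, 0.001, -0.004]
contact_force: [0.1, 0.9, -0.2]
opening: 0.701
finger_force: 0.0
```

step_arm([
  [-2.2, -2.2, -0.1, 0, 0, -9.4, -0.4],
  [-1.8, -2.5, -0.1, 0, 0, -9.4, -0.4],
  [0, 0, 0, 0, 0, 0, -0.4],
  [0, 0, 0, 0, 0, 0, -0.4],
])

```text
clock: 20.12
tool_pos: [0.5786, -0.3451, 0.2271]
eef_rot: [-0.011, 1.0, 0.002, -0.004]
contact_force: [1.1, 1.2, -0.1]
opening: 0.701
finger_force: 0.0
```

```bash
python3 - <<'E'
from h import *
from plant import r
s=r.snapshot("wrist");pickle.dump(s,open("w4.pkl","wb"));cv2.imwrite("pics/w4.png",s["pixels"][:,:,::-1])
now()
E
```

```text
t20.18 p [ 0.5787 -0.3446  0.2273] ang 91.3 tilt 0.53 open 0.697 F [-0.6  0.2  0.5] q7 1.80 grip 0.0
```

View pics/w4.png

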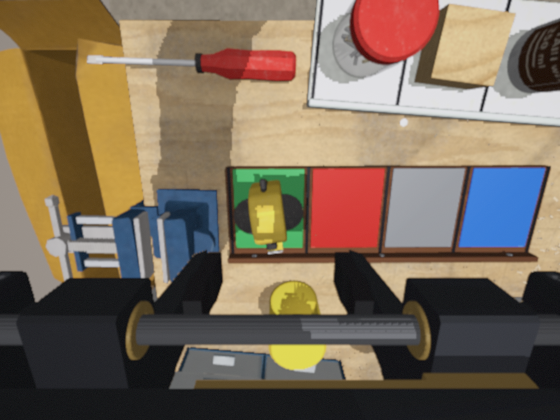

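The tape stands on the green mat. Its near end is at (263,185) and its far end, by the rail, at (274,248). It looks slightly turned, so I'll zoom in.

```bash
python3 - <<'E'
from h import *
s=pickle.load(open("w4.pkl","rb"));p=s["pixels"][:,:,::-1]
c=cv2.resize(p[160:270,220:320],None,fx=5,fy=5,interpolation=cv2.INTER_CUBIC)
t=pickle.load(open("scene.pkl","rb"))["pixels"][155:225,325:395,::-1]
c=np.hstack([c[:550],cv2.copyMakeBorder(cv2.resize(t,(280,280),interpolation=cv2.INTER_CUBIC),0,270,0,0,0)]);cv2.imwrite("pics/w4c.png",c)
print(np.round(s["cam_to_world"],3).tolist())
E
```

```text
[[-0.022, 0.955, 0.296, 0.502], [1.0, 0.02, 0.011, -0.346], [0.004, 0.296, -0.955, 0.356], [0.0, 0.0, 0.0, 1.0]]
```

View pics/w4c.png

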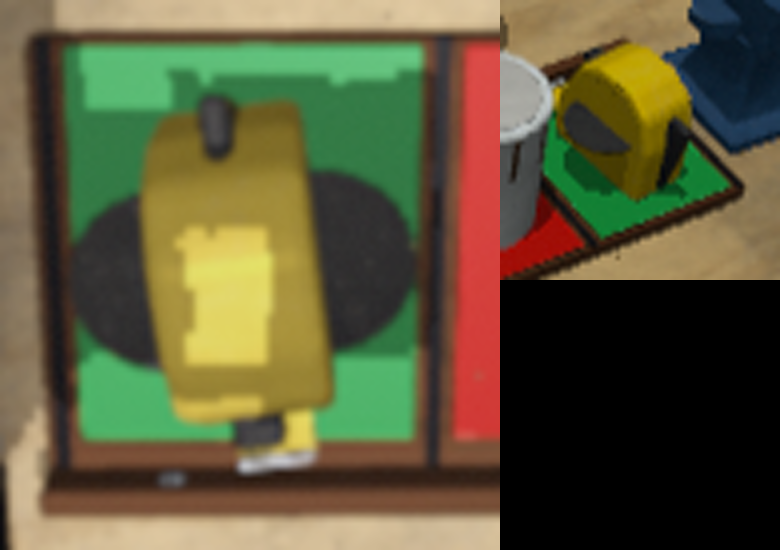

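```bash
python3 - <<'E'
from h import *
s=pickle.load(open("w4.pkl","rb"));t=pickle.load(open("top.pkl","rb"))
f4=lambda a:(np.float64(a)+.5)/5-.5+[220,160]
f3=lambda a:(np.float64(a)+.5)/3-.5+[165,150]
for z in(.014,.03,.045,.06):
    print(z,"disc w",ray(s,f4([(75,280),(415,262)]),z)[:,:2].round(4).tolist(),"top",ray(t,f3([(593,120),(697,103)]),z)[:,:2].round(4).tolist())
for n,q,z in(("top face edges L/R",[(152,260),(168,390),(312,200),(332,390)],.075),("bottom",[(143,205),(303,115)],.03),("near hook",[(215,97)],.02),("far lug",[(285,460)],.02)):
    w=ray(s,f4(q),z);print(n,w.round(4).tolist())
    if len(q)==4:print([deg(atan2(*(w[i+1]-w[i])[[1,0]])) for i in(0,2)])
b=[.6046,-.2147,.0245]
E
```

```text
0.014 disc w [[0.6152, -0.395], [0.6088, -0.3123]] top [[0.6042, -0.3257], [0.6163, -0.3998]]
0.03 disc w [[0.6099, -0.3928], [0.6039, -0.3139]] top [[0.6019, -0.3226], [0.6137, -0.3954]]
0.045 disc w [[0.605, -0.3906], [0.5992, -0.3154]] top [[0.5997, -0.3198], [0.6113, -0.3913]]
0.06 disc w [[0.6, -0.3885], [0.5945, -0.3169]] top [[0.5975, -0.317], [0.6089, -0.3873]]
top face edges L/R [[0.5906, -0.3709, 0.075], [0.6185, -0.3678, 0.075], [0.5775, -0.3393, 0.075], [0.6178, -0.3341, 0.075]]
[6.407181336595396, 7.340626193542984]
bottom [[0.5915, -0.3768, 0.03], [0.5698, -0.3407, 0.03]]
near hook [[0.5681, -0.361, 0.02]]
far lug [[0.6594, -0.3428, 0.02]]
```

Dark round shapes stick out on both sides of the tape. Before gripping I'll get an unobstructed look now that the tin is gone.

```bash
python3 - <<'E'
from h import *
from plant import r
s=r.snapshot("scene");pickle.dump(s,open("s2.pkl","wb"))
c=s["pixels"][155:225,310:395,::-1];cv2.imwrite("pics/s2.png",cv2.resize(c,None,fx=8,fy=8,interpolation=cv2.INTER_CUBIC))
E
```

```text
(no output)
```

View pics/s2.png

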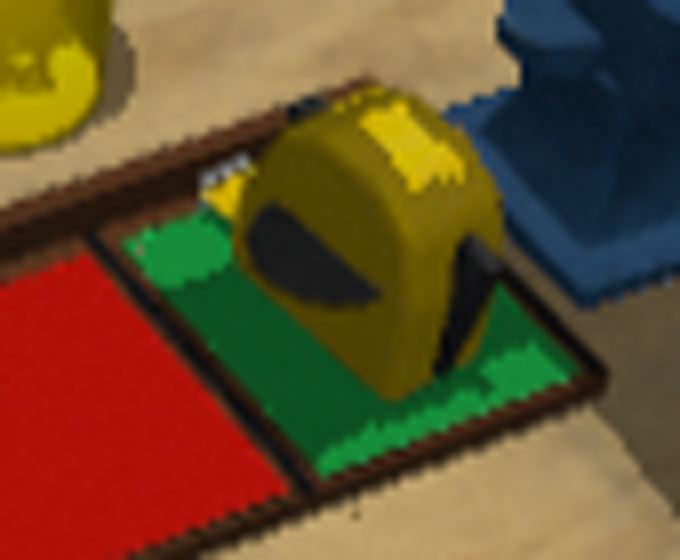

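```bash
python3 - <<'E'
from h import *
s=pickle.load(open("s2.pkl","rb"))
T=np.array(s["cam_to_world"])
for q in((255,205),(300,235),(380,295),(390,400),(375,90)):
    uv=(np.float64(q)+.5)/8-.5+[310,155]
    a,b=ray(s,uv,0)[0],ray(s,uv,.1)[0]
    # side plane through (.605,-.3364) with yaw 6.5deg
    n=np.array([-sin(rad(6.5)),cos(rad(6.5)),0]);k=(n@(np.array([.605,-.3364,0])-a))/(n@(b-a));print(q,(a+k*(b-a)).round(4))
plan((.605,-.3532,.14,96.5),(.605,-.3532,.0745,96.5))
E
```

```text
(255, 205) [ 0.6231 -0.3343  0.0436]
(300, 235) [ 0.605  -0.3364  0.047 ]
(380, 295) [ 0.5734 -0.34    0.051 ]
(390, 400) [ 0.5628 -0.3412  0.0216]
(375, 90) [ 0.5884 -0.3383  0.109 ]
t20.23 p [ 0.5789 -0.3446  0.2275] ang 91.3 tilt 0.51 open 0.700 F [ 0.9 -0.1  0.3] q7 1.80 grip 0.0
-> (0.605, -0.3532, 0.14, 96.5)
[[-1.3, -0.46, 4.38, 0, 0, -2.59], [-1.28, -0.52, 4.38, 0, 0, -2.59]]
-> (0.605, -0.3532, 0.0745, 96.5)
[[0.0, 0.0, 3.28, 0, 0, -0.0], [0.0, 0.0, 3.28, 0, 0, -0.0]]
```

step_arm([
  [-1.3, -0.5, 3, 0.2, -0.4, 0, -0.4],
  [-1.3, -0.5, 3, 0, 0, -2.6, -0.4],
  [0, 0, 2.8, 0, 0, -2.6, -0.4],
  [0, 0, 0, 0, 0, 0, -0.4],
  [0, 0, 0, 0, 0, 0, -0.4],
])

```text
clock: 20.85
tool_pos: [0.6057, -0.3552, 0.1408]
eef_rot: [-0.056, 0.998, -0.001, 0.0]
contact_force: [0.4, -0.8, 0.2]
opening: 0.705
finger_force: 0.0
```

```bash
python3 - <<'E'
from h import *
from plant import r
s=r.snapshot("wrist");cv2.imwrite("pics/w5.png",s["pixels"][:,:,::-1])
plan((.605,-.3532,.0745,96.5))
E
```

```text
t20.90 p [ 0.6059 -0.3554  0.1412] ang 96.5 tilt 0.16 open 0.701 F [ 0.4  0.1 -0.9] q7 1.85 grip 0.0
-> (0.605, -0.3532, 0.0745, 96.5)
[[0.03, 0.12, 3.34, 0, 0, -0.02], [0.03, 0.12, 3.34, 0, 0, -0.02]]
```

View pics/w5.png

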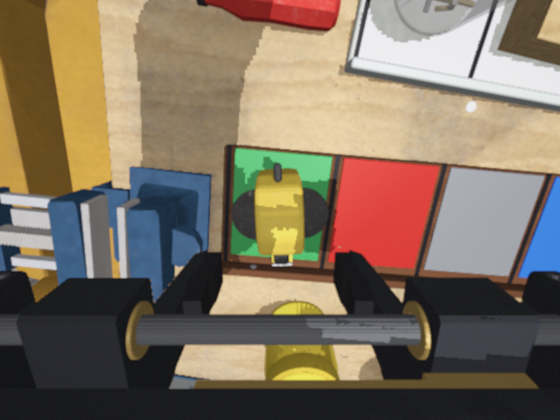

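The tape is aligned (columns 256–302, image centre 280). The vise on the left may come near the gripper body, so I'll check its height.

```bash
python3 - <<'E'
from h import *
a=pickle.load(open("top.pkl","rb"))["pixels"][145:205,395:505,::-1];b=pickle.load(open("s2.pkl","rb"))["pixels"][115:200,360:455,::-1]
A=cv2.resize(a,None,fx=4,fy=4,interpolation=cv2.INTER_CUBIC);B=cv2.resize(b,None,fx=3.5,fy=3.5,interpolation=cv2.INTER_CUBIC)
im=np.zeros((560,460,3),np.uint8);im[:240,:440]=A;im[250:250+B.shape[0],:B.shape[1]]=B;cv2.imwrite("pics/v.png",im)
E
```

```text
(no output)
```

View pics/v.png

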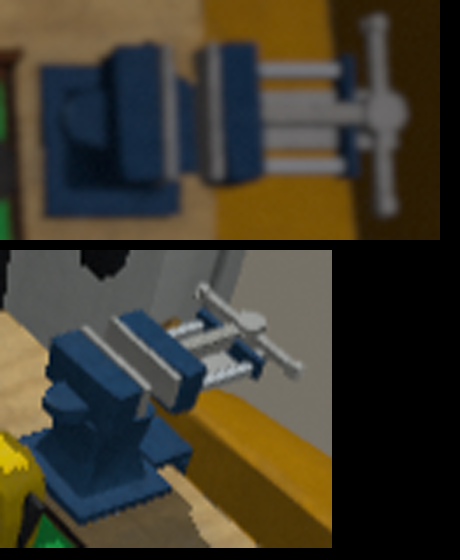

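```bash
python3 - <<'E'
from h import *
t=pickle.load(open("top.pkl","rb"));s=pickle.load(open("s2.pkl","rb"))
for a,b in(((115,45),(52,335)),((118,178),(137,398)),((165,45),(87,328)),((165,178),(149,388))):
    ua=(np.array(a)+.5)/4-.5+[395,145];ub=(np.array(b)-[0,250]+.5)/3.5-.5+[360,115]
    zs=np.linspace(0,.2,201);d=[np.linalg.norm(ray(t,ua,z)-ray(s,ub,z)) for z in zs];i=int(np.argmin(d));print(zs[i],d[i],ray(t,ua,zs[i]))
E
```

```text
0.098 0.002537065049382285 [[ 0.658106   -0.42975472  0.098     ]]
0.1 0.015661806627096573 [[ 0.59245311 -0.42811396  0.1       ]]
0.095 0.0043424448983509665 [[ 0.65869825 -0.45506744  0.095     ]]
0.097 0.0047662862760792 [[ 0.59283289 -0.45171876  0.097     ]]
```

The vise top is at about 0.098 m, so it clears the gripper body (0.12 m). I'll descend and grip.

step_arm([
  [0, 0.2, 2, 0, 0, 0, -0.4],
  [0, 0, 2.5, 0, 0, 0, -0.4],
  [0, 0, 2.1, 0, 0, 0, -0.4],
  [0, 0, 0, 0, 0, 0, -0.4],
  [0, 0, 0, 0, 0, 0, 0.7],
  [0, 0, 0, 0, 0, 0, 0.9],
  [0, 0, 0, 0, 0, 0, 0.9],
  [0, 0, 0, 0, 0, 0, 0.9],
], force=20)

```text
clock: 21.9
tool_pos: [0.6054, -0.3539, 0.0743]
eef_rot: [-0.056, 0.998, -0.001, 0.0]
contact_force: [0.6, -0.7, 2.3]
opening: 0.39
finger_force: 19.7
```

```bash
python3 - <<'E'
from h import *
p,a=now()
# tape origin 5 mm farther (+x) than the body middle gripped at x .605
plan((*p[:2],.18,a),(.434,.0215,.18,87.3),(.434,.0215,.1,87.3),p=p,a=a)
E
```

```text
t21.90 p [ 0.6054 -0.3539  0.0743] ang 96.5 tilt 0.12 open 0.390 F [ 0.6 -0.7  2.3] q7 1.82 grip 19.7
-> (np.float64(0.6053644946105459), np.float64(-0.35394550829494553), 0.18, 96.45983529867523)
[[0.0, 0.0, -3.52, 0, 0, -0.0], [0.0, 0.0, -3.52, 0, 0, -0.0], [0.0, 0.0, -3.52, 0, 0, -0.0]]
-> (0.434, 0.0215, 0.18, 87.3)
[[1.42, 4.36, -0.0, 0, 0, 1.02], [1.5, 4.33, -0.0, 0, 0, 1.02], [1.58, 4.31, -0.0, 0, 0, 1.02], [1.65, 4.28, -0.0, 0, 0, 1.02], [1.73, 4.25, -0.0, 0, 0, 1.02], [1.8, 4.22, -0.0, 0, 0, 1.02], [1.88, 4.18, -0.0, 0, 0, 1.02], [1.95, 4.15, -0.0, 0, 0, 1.02], [2.03, 4.11, -0.0, 0, 0, 1.02]]
-> (0.434, 0.0215, 0.1, 87.3)
[[0.0, 0.0, 4.0, 0, 0, -0.0], [0.0, 0.0, 4.0, 0, 0, -0.0]]
```

step_arm([
  [0, 0, -2, 0, 0, 0, 0.9],
  [0, 0, -4, 0, 0, 0, 0.9],
  [0, 0, -4.5, 0, 0, 0, 0.9],
  [0.7, 2.2, 0, 0, 0, 0.6, 0.9],
  [1.4, 4.3, 0, 0, 0, 1, 0.9],
  [1.5, 4.3, 0, 0, 0, 1, 0.9],
  [1.6, 4.3, 0, 0, 0, 1, 0.9],
  [1.6, 4.3, 0, 0, 0, 1, 0.9],
])

```text
clock: 22.9
tool_pos: [0.5208, -0.1642, 0.1793]
eef_rot: [-0.016, 1.0, -0.001, 0.0]
contact_force: [1.1, 0.0, -3.4]
opening: 0.385
finger_force: 19.7
```

step_arm([
  [1.7, 4.2, 0, 0, 0, 1, 0.9],
  [1.8, 4.2, 0, 0, 0, 1, 0.9],
  [1.9, 4.2, 0, 0, 0, 1, 0.9],
  [1.9, 4.1, 0, 0, 0, 0.8, 0.9],
  [1.4, 2.1, 0, 0, 0, 0.8, 0.9],
  [0, 0, 0, 0, 0, 0.9, 0.9],
  [0, 0, 0, 0, 0, 0, 0.9],
  [0, 0, 0, 0, 0, 0, 0.9],
])

```text
clock: 23.9
tool_pos: [0.4348, 0.0213, 0.1783]
eef_rot: [0.033, 0.999, -0.001, 0.0]
contact_force: [-0.2, 0.8, -1.8]
opening: 0.388
finger_force: 19.7
```

```bash
python3 - <<'E'
from h import *
from plant import r
plan((.434,.0215,.1,87.3))
s=r.snapshot("scene");cv2.imwrite("pics/s3.png",s["pixels"][:,:,::-1])
E
```

```text
t23.90 p [0.4348 0.0213 0.1783] ang 86.3 tilt 0.09 open 0.388 F [-0.2  0.8 -1.8] q7 1.02 grip 19.7
-> (0.434, 0.0215, 0.1, 87.3)
[[0.04, 0.01, 3.92, 0, 0, -0.52], [0.04, 0.01, 3.92, 0, 0, -0.52]]
```

View pics/s3.png

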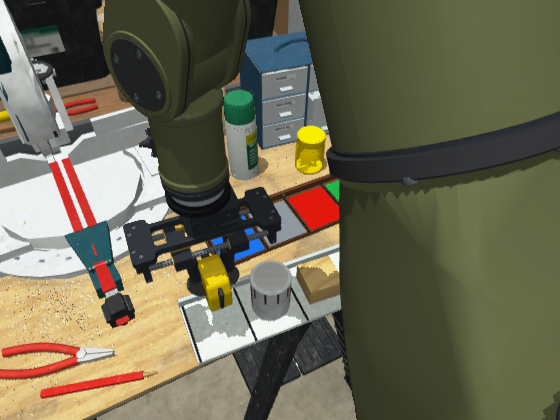

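The tape is held above bay 1 (215,275), the saw handle (118,308) is well clear, and the tin (270,285) and block are standing.

step_arm([
  [0, 0, 3, 0, 0, -1, 0.9],
  [0, 0, 3.5, 0, 0, 0, 0.9],
  [0, 0, 2.5, 0, 0, 0, 0.9],
  [0, 0, 0.8, 0, 0, 0, 0.9],
  [0, 0, 0.4, 0, 0, 0, 0.9],
  [0, 0, 0.2, 0, 0, 0, 0.9],
  [0, 0, 0, 0, 0, 0, 0.9],
  [0, 0, 0, 0, 0, 0, 0.9],
])

```text
clock: 24.95
tool_pos: [0.4343, 0.0224, 0.0746]
eef_rot: [0.023, 1.0, -0.0, 0.0]
contact_force: [0.7, -0.8, -2.3]
opening: 0.39
finger_force: 19.7
```

Not on the board yet, so about 2 mm more, then release.

step_arm([
  [0, 0, 0.2, 0, 0, 0, 0.9],
  [0, 0, 0.1, 0, 0, 0, 0.9],
  [0, 0, 0, 0, 0, 0, 0.9],
])

```text
clock: 25.32
tool_pos: [0.4343, 0.0224, 0.0721]
eef_rot: [0.023, 1.0, -0.0, 0.001]
contact_force: [-0.3, -0.2, 11.5]
opening: 0.39
finger_force: 19.8
```

step_arm([
  [0, 0, 0, 0, 0, 0, 0.3],
  [0, 0, 0, 0, 0, 0, -0.2],
  [0, 0, 0, 0, 0, 0, -0.3],
  [0, 0, -2, 0, 0, 0, -0.3],
  [0, 0, -4, 0, 0, 0, -0.3],
  [0, 0, -6, 0, 0, 0, -0.3],
  [0, 0, -6, 0, 0, 0, -0.3],
  [0.4, 5, 0, 0, 0, 0, -0.3],
])

```text
clock: 26.32
tool_pos: [0.4352, 0.0683, 0.2546]
eef_rot: [0.03, 1.0, -0.001, 0.004]
contact_force: [1.3, 0.9, -0.6]
opening: 0.648
finger_force: 0.0
```

step_arm([
  [0.5, 5.5, 0, 0, 0, 0, -0.3],
  [0.5, 5.5, 0, 0, 0, 0, -0.3],
  [0.5, 5.5, 0, 0, 0, 0, -0.3],
  [0.5, 5.5, 0, 0, 0, 0, -0.3],
  [1, 5.5, 0, 0, 0, 0, -0.3],
  [1.5, 5.5, 0, 0, 0, 0, -0.3],
  [2, 5.5, 0, 0, 0, 0, -0.3],
  [2, 5.5, 0, 0, 0, 0, -0.3],
])

```text
clock: 27.32
tool_pos: [0.3669, 0.5173, 0.2501]
eef_rot: [0.023, 1.0, -0.001, -0.0]
contact_force: [-0.3, 0.2, 0.1]
opening: 0.65
finger_force: 0.0
```

```bash
python3 - <<'E'
from h import *
from plant import r
now();s=r.snapshot("top");pickle.dump(s,open("top2.pkl","wb"));c=s["pixels"][150:310,165:425,::-1]
cv2.imwrite("pics/top2.png",cv2.resize(c,None,fx=3,fy=3,interpolation=cv2.INTER_CUBIC))
E
```

```text
t27.32 p [0.3669 0.5173 0.2501] ang 87.4 tilt 0.13 open 0.650 F [-0.3  0.2  0.1] q7 0.29 grip 0.0
```

View pics/top2.png

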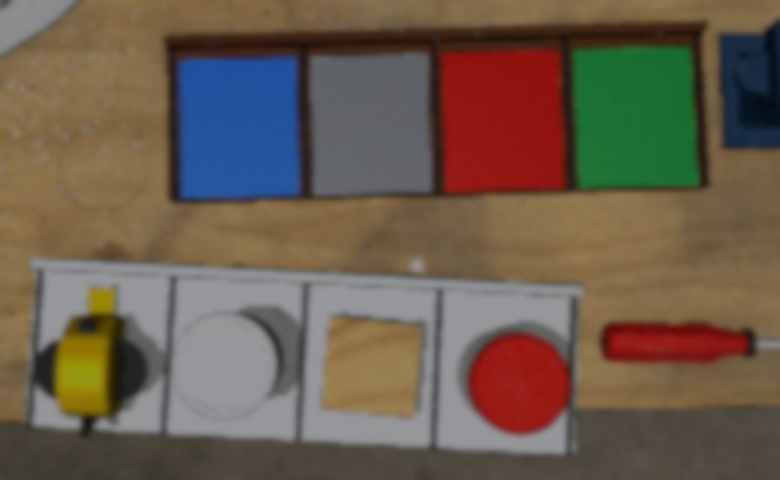

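All four things stand in their bays: tape (90,365), tin (227,365), block (374,366), jar (520,383). I'll check how well each is centred.

```bash
python3 - <<'E'
from h import *
s=pickle.load(open("top2.pkl","rb"));b=[.4311,-.1195,-.0475];R=np.array([[cos(b[2]),sin(b[2])],[-sin(b[2]),cos(b[2])]])
for n,q,z,y in(("jar",(520,383),.105,-.141),("block",(374,366),.05,-.047),("tin",(227,365),.096,.047),("tape top",(90,365),.078,.141),("tape hook",(102,288),.02,.141),("tape lug",(87,433),.03,.141)):
    w=ray(s,(np.array(q)+.5)/3-.5+[165,150],z)[0];l=R@(w[:2]-b[:2])-[0,y];print(n,(l*1e3).round(1))
E
```

```text
jar [0.5 1. ]
block [ 4.1 -2.1]
tin [ 2.5 -2.1]
tape top [-2.7 -5.2]
tape hook [47.6  2. ]
tape lug [-51.5   3.7]
```

```bash
python3 -c "
from plant import r
print(r.finish_job())"
```

```text
the job is handed in; nothing more can be done
None
```

The job is handed in: tape measure, tin, block and jar stand upright left to right on the bench board, the reverse of their start, each about 5 mm or less from its bay centre in the final top view, at about 27 s on the robot's clock.

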